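# Aim the granule dispenser's chute at the blue bowl and start it

### The arm

A 7-joint arm with a two-finger parallel gripper is mounted at the origin on the work surface. World frame = base frame: x ahead of the robot, y to its left, z up, the work surface at z = 0. Lengths are in m, angles in rad, forces in N, time in s.
With the tool pointing down it reaches from about 0.4 to 0.85 m from the base axis. Payload 4.5 kg.
Tool frame: the origin (TCP) lies midway between the tips of the shut fingers; the grasp point (between the pads) lies 19 mm behind it; z points along the fingers, y is the direction in which the jaws open and shut (so a half turn about z gives the same grasp; the last joint's range is limited). The gripper opens to 88 mm and grips with 3 to 60 N. Pads are 18 mm wide; open, the fingers measure 123 mm over their backs; the gripper's body (75 mm by 187 mm) begins 45 mm behind the grasp point.
Start: joints at [1.272, 0.689, -0.195, 1.565, 0.157, 0.902, -0.215], TCP at [0.204, -0.591, 0.239] pointing down, gripper open.
Joint ranges: [-3.01, 3.01], [-0.46, 2.08], [-1.47, 1.51], [0.13, 2.56], [-1, 4.14], [0.04, 2.09], [-2.66, 2.66]. Speed limits (rad/s): [2.57, 2.57, 3.14, 3.14, 3.14, 3.14, 3.14].

### API

Orientations are given as a unit quaternion [x, y, z, w].
In Python, from plant import r, viewer gives the robot as it stands.
- The arm moves only by the tool play_rows, never from a script. Its argument "commands" is a list of rows, each an object with "delta_rot": the turn, a rotation vector about the tool's x, y, z normalised to -1 to 1, where 1 is pi rad, a list of three; "travel": the shift along the tool's x, y, z normalised to -1 to 1, where 1 is 15 cm, a list of three; "gripper": the opening, from -1 (shut) to 1 (fully open). In form: [{"delta_rot": [wx, wy, wz], "travel": [x, y, z], "gripper": gripper}, ...]. A call has 1 to 12 rows; each row is the pose to reach, as a shift and turn from the pose commanded when the call began, along the tool's axes at that moment, turning the shorter way round; what a row does not reach only later rows make up. A row lasts 1/8 s, in which the tool goes at most 62.5 mm and 10.7 degrees, less where a joint would pass 70% of its speed; a pose out of reach is approached as far as the arm can. A call with a number of a shift or a turn outside -1 to 1 is refused whole. A call with a gripper value outside its range is refused whole. The fingers move at their own pace and stop on an object; "force" is the grip in N (left out, the last holds). Time passes only in rows, so rows that repeat a pose let the fingers close. It gives the time, the measured TCP pose, the force and the opening at its end, in the units of the state.
- r.get_state(): the state, without advancing time (a new reading comes with each control period).
- viewer.snapshot(name): name is "scene" or "side" or "wrist"; returns a dict with "color" (400x640x3 uint8, red, green, blue), "z_map" (400x640 float32, m along the optical axis (not along the pixel's ray), 0 where there is no reading), "fx", "fy", "cx", "cy" (pixels), "origin" and "attitude" of the camera in the world. Camera axes: x right, y up, looking along -z (the intrinsics and any distortion apply to the point x, -y, -z); pixel columns grow to the right and rows downward; lengths in m; the calibration is good to about 2 mm. A picture is of the moment at which its call begins.
- r.finish_job(): hands the job in, once; it reports no verdict.
Trained networks look in the newest picture that a camera, given by its name, has taken for a name from the list of things; names that differ only in an ending like _2 or _b are one class to them, and where a whole thing is asked for, a point or a joint stands for the part that bears it (a point fixed in the world has none). Each returns a list of dicts, best first, with "conf" (0 to 1); they miss things now and then, are a little off and sometimes report something else, mostly with a low value. They report only what shows in the picture. A call takes as long as a camera call. They do not tell look-alikes from the thing itself.
- viewer.outline_of(camera, label): "pixels" (400x640 bool, what is visible of it) and "at" ([column, row] in pixels, amid what is visible of it).
- viewer.pinpoint(camera, label): "at" ([column, row] in pixels: a listed point, or the origin of a listed thing).
The state is a dict: "clock": time; "q": joint angles; "qd": joint speeds; "joint_torque": joint torques, N m; "tool_pos": TCP position; "eef_rot": TCP orientation; "contact_force": force on the tool from outside, world axes, zero at the start; "moment": the same for the moment, N m; "opening": opening from 0.0 (shut) to 1.0 (fully open).
Only numpy, scipy, OpenCV 4.12 (cv2) and the standard library are available. Lean on these libraries where they do the work, as an engineer would, in place of code of your own. Each camera call takes 0.05 s, during which the arm holds its last target. There are 200 camera calls.

### The job

With a fingertip, push the dispenser's orange swinging chute round by its side until its spout is over the middle of the blue bowl, and leave it there; then press the green start button fully down and let go. Do not press the button before the chute is aimed, do not pinch the chute, and leave the bowls and the other things on the table where they stand.

Things in the scene. Friction and masses are not known exactly. Their poses are not given: they have to be found in the camera images.
- stand: fixed white and metal dispenser stand. Origin on the table under the chute's pivot; its -x axis is the chute's direction at joint 0; z up. A column 40 by 70 mm, 254 mm high, stands on its +x side, 75 to 115 mm from the pivot axis. A grey control box, 70 by 70 mm and 40 mm high, has its centre at (60, 120) mm in this frame and carries the start button.
- pivot (a point): point on the upright pivot axis of the chute, 130 mm above the table. On this axis above the chute is a round hopper, 114 mm across, from 165 to 280 mm above the table (52 mm across below 185 mm): keep the gripper clear of it.
- chute (a joint): angle of the chute in rad about the upright pivot, range -1.1 to 1.1; 0 along the stand's -x axis, growing counter-clockwise seen from above: pushing on the wall on its clockwise side raises it. A stiff hinge, about 0.16 N m of friction (about 1 N pushed 150 mm out): it stays where it is left. At the start between 0.25 and 0.45, over no bowl.
- spout (a point): centre of the spout's lower mouth, 211 mm from the pivot axis, 82 mm up (bowl rims: 55 mm). The chute is a straight open orange trough with a metal floor, running radially to 235 mm from the axis, 50 mm wide outside, side walls 110 to 155 mm above the table; the square spout hangs below its end, 188 to 235 mm out. Push on the outside of a side wall, say 150 mm from the axis.
- start (a joint): travel of the green start button in m: 0 up, 0.007 fully down; spring, about 4 N when fully down. It comes up again when released.
- start_top (a point): centre of the top of the green start button, 32 mm across, facing up, on the grey control box; pressed straight down
- bowl_blue: blue open plastic bowl, loose, 120 mm across the rim and 55 mm high; origin at the centre of its underside. It stands at one of three places on the spout's path, 211 mm (give or take 8) from the pivot axis; which bowl is where changes. This is the bowl to fill.
- bowl_white: white open plastic bowl, loose, 120 mm across the rim and 55 mm high; origin at the centre of its underside. It stands at one of three places on the spout's path, 211 mm (give or take 8) from the pivot axis; which bowl is where changes. 
- bowl_steel: dark steel open metal bowl, loose, 120 mm across the rim and 55 mm high; origin at the centre of its underside. It stands at one of three places on the spout's path, 211 mm (give or take 8) from the pivot axis; which bowl is where changes. 
- jar: loose amber jar with a white cap, 60 mm across, 90 mm high, origin at the centre of its underside; leave it
- mortar: loose white ceramic cup, 84 mm across, 65 mm high, origin at the centre of its underside; leave it
- weight: loose brass weight, a cylinder 38 mm across and 32 mm high beside the stand, origin at the centre of its underside; leave it
- scoop: loose spoon lying along its x axis; leave it
- brush: loose brush lying along its x axis; leave it
Mind the look-alikes: they are no part of the job. There is more than one size of the bowl_blue; the one meant has the size given above.

How it is judged:
By the outcome, as a careful person would: the job done as asked, in the order asked, and still so for the second after the job is handed in, with the robot touching nothing.
It also fails if it takes over 51 s, if anything falls off the work surface, if the arm or the gripper's body presses on something with over 40 N, if the wrist force passes 120 N, or if a joint passes its speed limit or range.

## Working session

There is one attempt and no reset: what is moved stays moved. The work goes in short steps, Python scripts to look and compute and a tool call to move; the robot and the scene stay as the last step left them, time stands still between calls to the robot, and variables do not carry over. Pictures are saved under pics/ and viewed, about 8 in all and at most 12, crops included, and the job is handed in when it is done.

Besides the shell and the picture viewer there is one more tool, called after "Call:" as a command line: name --argument value ..., lists and objects as JSON in quotes. play_rows: Moves the arm, as the interface text tells. Its arguments: {"type":"object","properties":{"commands":{"type":"array","items":{"type":"object","properties":{"delta_rot":{"type":"array","items":{"type":"number","minimum":-1,"maximum":1}},"travel":{"type":"array","items":{"type":"number","minimum":-1,"maximum":1}},"gripper":{"type":"number"}}}},"force":{"type":"number"}},"required":["commands"]}

```bash
mkdir -p pics; cat > h.py <<'E'
import numpy as np, cv2
from plant import r, viewer
from scipy.spatial.transform import Rotation as R
def rot(s):
    a=np.array(s['attitude'],float)
    return a if a.shape==(3,3) else R.from_quat(a).as_matrix()
def cloud(s):
    z=s['z_map']; v,u=np.mgrid[0:z.shape[0],0:z.shape[1]]
    p=np.stack([(u-s['cx'])/s['fx']*z,-(v-s['cy'])/s['fy']*z,-z],-1)
    P=p@rot(s).T+np.array(s['origin']); P[z<=0]=np.nan
    return P
def save(s,n): cv2.imwrite('pics/'+n+'.png',s['color'][:,:,::-1])
def proj(s,p):
    c=rot(s).T@(np.array(p)-np.array(s['origin'])); return s['cx']-s['fx']*c[0]/c[2], s['cy']+s['fy']*c[1]/c[2]
def ray(s,uv,zw):
    d=rot(s)@np.array([(uv[0]-s['cx'])/s['fx'],-(uv[1]-s['cy'])/s['fy'],-1]); o=np.array(s['origin'])
    return o+d*(zw-o[2])/d[2]
E
python3 - <<'E'
from h import *
st=r.get_state(); print(st['clock'],st['tool_pos'],st['eef_rot'])
np.set_printoptions(precision=3,suppress=True)
ims=[]
for c in ['scene','side']:
    s=viewer.snapshot(c); P=cloud(s); ims.append(s['color']); save(s,c+'0')
    print(c,s['origin'],[k for k in s])
    for n in ['stand','chute','start','bowl_blue','bowl_white','bowl_steel','jar','mortar','weight']:
        for d in viewer.outline_of(c,n)[:3]:
            q=P[d['pixels']]; q=q[~np.isnan(q[:,0])]
            if len(q): print(n,round(d['conf'],2),np.round(d['at']),len(q),np.percentile(q,2,axis=0),np.percentile(q,98,axis=0))
    for n,z in [('pivot',.13),('spout',.082),('start_top',None),('bowl_blue',0),('stand',0)]:
        for d in viewer.pinpoint(c,n)[:3]: 
            u,v=np.round(d['at']).astype(int); print('pt',n,round(d['conf'],2),d['at'],P[min(max(v,0),399),min(max(u,0),639)], ray(s,d['at'],z) if z is not None else '')
E
```

```text
0.0 [ 0.20392753 -0.5901181   0.23789628] [ 9.86179439e-01  1.65678138e-01 -2.25441987e-04 -9.03875011e-04]
scene [ 0.993 -0.473  1.146] ['color', 'z_map', 'fx', 'fy', 'cx', 'cy', 'origin', 'attitude']
stand 0.76 [417. 144.] 6205 [0.424 0.004 0.009] [0.644 0.336 0.271]
chute 0.82 [392. 180.] 1949 [ 0.545 -0.001  0.016] [0.65  0.226 0.16 ]
chute 0.7 [216. 245.] 832 [ 0.3   -0.387 -0.002] [ 0.482 -0.3    0.023]
start 0.51 [396. 131.] 100 [0.421 0.183 0.042] [0.526 0.314 0.23 ]
bowl_blue 0.9 [408. 230.] 1430 [0.643 0.009 0.003] [0.747 0.116 0.057]
bowl_blue 0.75 [345.  92.] 1547 [0.148 0.216 0.004] [0.291 0.36  0.074]
bowl_blue 0.59 [264. 184.] 2174 [ 0.265 -0.205  0.002] [ 0.408 -0.065  0.074]
bowl_white 0.55 [340. 167.] 1127 [0.367 0.014 0.002] [0.476 0.122 0.057]
bowl_steel 0.73 [356. 208.] 1068 [ 0.506 -0.038  0.002] [0.61  0.069 0.058]
bowl_steel 0.38 [406. 232.] 1421 [0.643 0.008 0.003] [0.746 0.115 0.057]
jar 0.79 [277. 296.] 690 [ 0.583 -0.336  0.008] [ 0.635 -0.283  0.094]
jar 0.16 [396. 129.] 85 [0.427 0.271 0.053] [0.455 0.3   0.067]
mortar 0.59 [353. 326.] 1037 [ 0.752 -0.26
[... 1606 characters left out ...]
. 198.] 542 [ 0.582 -0.329 -0.   ] [ 0.634 -0.276  0.093]
mortar 0.55 [202. 243.] 762 [ 0.753 -0.259  0.004] [ 0.826 -0.181  0.067]
mortar 0.19 [328. 252.] 2210 [0.554 0.005 0.094] [0.65  0.254 0.158]
weight 0.67 [360. 332.] 199 [0.66  0.279 0.007] [0.693 0.312 0.036]
pt pivot 0.94 [375.9, 267.4] [0.581 0.25  0.178] [0.551 0.231 0.13 ]
pt spout 0.73 [305.4, 252.6] [0.637 0.058 0.113] [0.618 0.041 0.082]
pt bowl_blue 0.82 [332.6, 194.5] [ 0.38  -0.076  0.059] [ 0.339 -0.115  0.   ]
pt bowl_blue 0.73 [457.2, 241.1] [0.224 0.292 0.006] [0.219 0.29  0.   ]
pt bowl_blue 0.56 [291.6, 292.0] [0.699 0.069 0.006] [0.698 0.066 0.   ]
pt stand 0.74 [368.1, 298.8] [0.574 0.236 0.014] [0.566 0.231 0.   ]
```

View pics/scene0.png

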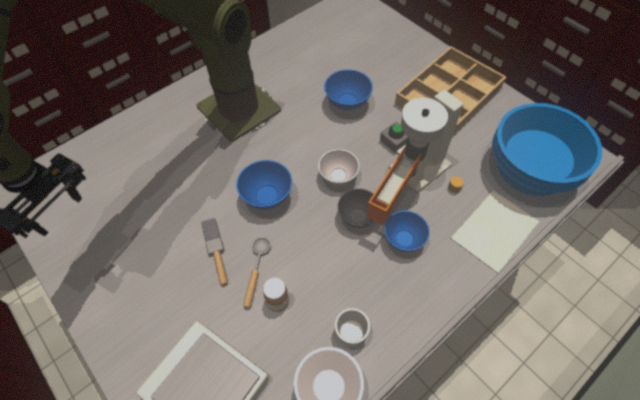

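View pics/side0.png

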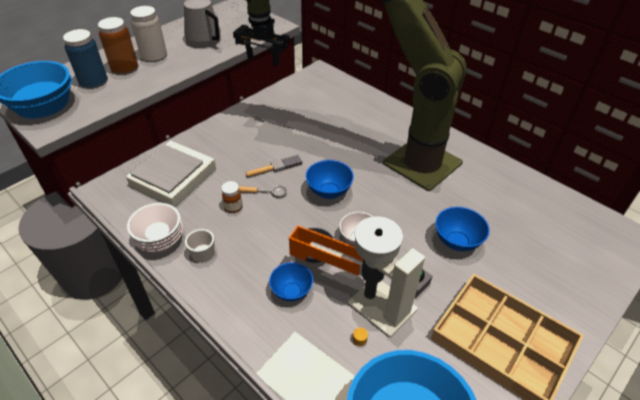

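The blue bowl on the spout path is the small one at scene (406,232) and side (290,281). The other two blue bowls are larger (about 145 mm) and off the path. The chute points between the steel bowl and the blue bowl, and the green button is at scene (397,129). Next I'll fit these precisely.

```bash
cat > fit.py <<'E'
from h import *
from scipy.optimize import least_squares
np.set_printoptions(precision=4,suppress=True)
def circ(p,r0=None):
    f=lambda x: np.hypot(p[:,0]-x[0],p[:,1]-x[1])-(x[2] if r0 is None else r0)
    return least_squares(f,[*p.mean(0)[:2],.06],loss='soft_l1',f_scale=.002).x
def chute(P,c,piv):
    # orange pixels on the trough: wall tops; direction as the centre line through the pivot
    hsv=cv2.cvtColor(c,cv2.COLOR_RGB2HSV)
    m=(hsv[...,0]<14)&(hsv[...,1]>150)&(P[...,2]>.146)&(P[...,2]<.162)&(np.hypot(P[...,0]-piv[0],P[...,1]-piv[1])<.26)
    q=P[m][:,:2]-piv; rr=np.hypot(*q.T); q=q[(rr>.08)&(rr<.228)]
    best=min(np.linspace(-2.8,0,2801),key=lambda a: np.mean(np.minimum(abs(abs(-np.sin(a)*q[:,0]+np.cos(a)*q[:,1])-.0235),.01)))
    l=-np.sin(best)*q[:,0]+np.cos(best)*q[:,1]
    return best,len(q),np.percentile(l,[2,98]),np.percentile(q@[np.cos(best),np.sin(best)],98)
E
python3 - <<'E'
from fit import *
for c in ['scene','side']:
    s=viewer.snapshot(c); P=cloud(s); h=cv2.cvtColor(s['color'],cv2.COLOR_RGB2HSV)
    D=np.hypot(P[...,0]-.557,P[...,1]-.227)
    hop=P[(D<.1)&(P[...,2]>.255)&(P[...,2]<.285)&(h[...,1]<90)]
    print(c,'hopper z',np.percentile(hop[:,2],[5,50,95]),'n',len(hop),(np.percentile(hop,1,axis=0)+np.percentile(hop,99,axis=0))/2,np.ptp(hop,axis=0))
    col=P[(D<.16)&(P[...,2]>.248)&(P[...,2]<.258)&(P[...,1]>.29)]; 
    if len(col): print('column top',col.mean(0),col.min(0),col.max(0))
    q=P[(np.hypot(P[...,0]-.695,P[...,1]-.061)<.08)&(P[...,2]>.049)&(P[...,2]<.062)]
    b=circ(q); b2=circ(q,.0585); print('blue rim',b,b2[:2],len(q))
    for n,x,y in [('white',.42,.068),('steel',.558,.016)]:
        q=P[(np.hypot(P[...,0]-x,P[...,1]-y)<.08)&(P[...,2]>.05)&(P[...,2]<.06)]; print(n,circ(q),len(q))
    g=(h[...,0]>45)&(h[...,0]<85)&(h[...,1]>90)&(np.hypot(P[...,0]-.437,P[...,1]-.287)<.06)
    if g.any(): q=P[g]; print('button',len(q),np.median(q,0),q.min(0),q.max(0))
    bx=P[(np.hypot(P[...,0]-.437,P[...,1]-.287)<.07)&(abs(P[...,2]-.04)<.004)]; print('box top',len(bx),np.percentile(bx,2,axis=0),np.percentile(bx,98,axis=0))
    for piv in [(.557,.227),(.560,.227),(.557,.230)]: print('chute',piv,chute(P,s['color'],np.array(piv)))
    cv2.imwrite(f'pics/z_{c}.png',cv2.resize(s['color'][(80 if c=='scene' else 190):(270 if c=='scene' else 340),(320 if c=='scene' else 250):(500 if c=='scene' else 450),::-1],None,fx=3,fy=3,interpolation=cv2.INTER_CUBIC))
E
```

```text
scene hopper z [0.2567 0.268  0.2718] n 1399 [0.5595 0.2445 0.2679] [0.1131 0.1576 0.0285]
column top [0.5608 0.3192 0.2537] [0.5248 0.2989 0.2481] [0.5947 0.3422 0.258 ]
blue rim [0.6967 0.0605 0.0568] [0.6969 0.0602] 274
white [0.4223 0.066  0.057 ] 198
steel [0.5614 0.0153 0.0569] 165
button 57 [0.4382 0.2863 0.063 ] [0.4206 0.2715 0.0524] [0.4537 0.3019 0.0678]
box top 179 [0.4061 0.252  0.0363] [0.474  0.3194 0.0438]
chute (0.557, 0.227) (np.float64(-1.2419999999999998), 75, array([-0.0248,  0.0243]), np.float64(0.22026998921530114))
chute (0.56, 0.227) (np.float64(-1.259), 77, array([-0.025 ,  0.0238]), np.float64(0.22545832868791352))
chute (0.557, 0.23) (np.float64(-1.2479999999999998), 74, array([-0.0247,  0.0241]), np.float64(0.22222307134802624))
side hopper z [0.2582 0.2671 0.2707] n 1508 [0.5582 0.2464 0.2671] [0.1137 0.1544 0.0274]
column top [0.5597 0.3238 0.253 ] [0.523  0.302  0.2483] [0.5937 0.3434 0.2579]
blue rim [0.695  0.0622 0.0569] [0.6952 0.0625] 243
white [0.4203 0.0674 0.0571] 107
steel [0.5596 0.0179 0.0567] 80
button 7 [0.4303 0.3014 0.0575] [0.4254 0.3005 0.0458] [0.4396 0.3049 0.0639]
box top 99 [0.4039 0.2959 0.0362] [0.4679 0.3226 0.0436]
chute (0.557, 0.227) (np.float64(-1.251), 272, array([-0.0271,  0.0263]), np.float64(0.22414616860773218))
chute (0.56, 0.227) (np.float64(-1.2679999999999998), 271, array([-0.0278,  0.0259]), np.float64(0.22397218026460539))
chute (0.557, 0.23) (np.float64(-1.2559999999999998), 274, array([-0.0271,  0.0261]), np.float64(0.22207602883612107))
```

View pics/z_scene.png

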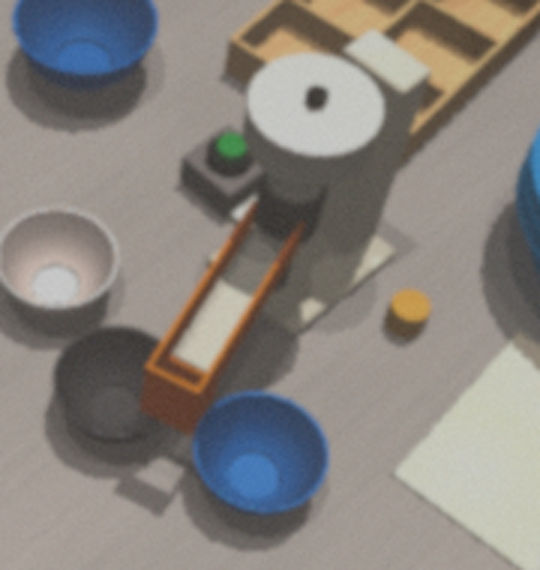

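```bash
cat > go.py <<'E'
from h import *
import sys
# usage: x y z yaw_deg : shift and turn (normalised) to the target from the measured pose
x,y,z,yaw=map(float,sys.argv[1:5]); np.set_printoptions(precision=3,suppress=True)
s=r.get_state(); A=R.from_quat(s['eef_rot']); p=np.array(s['tool_pos'])
T=R.from_euler('z',yaw,degrees=True)*R.from_euler('x',180,degrees=True)
print('clock',s['clock'],'pos',p,'yaw',np.degrees(np.arctan2(*A.as_matrix()[[1,0],0])),'q',np.array(s['q']),'F',np.array(s['contact_force']),'op',s['opening'])
print('travel',A.inv().apply(np.array([x,y,z])-p)/.15,'rot',(A.inv()*T).as_rotvec()/np.pi)
E
python3 go.py .53 .06 .24 108
```

```text
clock 1.6 pos [ 0.204 -0.591  0.239] yaw 19.067492578320394 q [ 1.272  0.689 -0.195  1.565  0.157  0.903 -0.215] F [ 0.317 -0.172 -0.727] op 0.9956498877912202
travel [ 3.47  -3.391 -0.008] rot [ 0.     0.    -0.494]
```

Call:
play_rows --commands '[{"delta_rot": [0,0,-0.2],"travel": [1,-0.97,0],"gripper": -1},{"delta_rot": [0,0,-0.2],"travel": [1,-0.97,0],"gripper": -1},{"delta_rot": [0,0,-0.2],"travel": [1,-0.97,0],"gripper": -1},{"delta_rot": [0,0,-0.2],"travel": [1,-0.97,0],"gripper": -1},{"delta_rot": [0,0,-0.2],"travel": [1,-0.97,0],"gripper": -1}]'

```text
clock: 2.22
tool_pos: [0.2991, -0.4038, 0.239]
eef_rot: [0.886, 0.463, 0.0, 0.0]
contact_force: [-1.9, -0.7, -0.4]
opening: 0.456
```

```bash
python3 go.py .53 .06 .24 108
```

```text
clock 2.225 pos [ 0.299 -0.404  0.239] yaw 55.14579959175972 q [ 1.077  0.546 -0.368  1.923  0.286  0.723 -0.066] F [-1.939 -0.67  -0.435] op 0.45578543961212237
travel [ 3.417 -0.504 -0.008] rot [ 0.     0.    -0.294]
```

Call:
play_rows --commands '[{"delta_rot": [0,0,-0.15],"travel": [1,-0.15,0],"gripper": -1},{"delta_rot": [0,0,-0.15],"travel": [1,-0.15,0],"gripper": -1},{"delta_rot": [0,0,-0.15],"travel": [1,-0.15,0],"gripper": -1},{"delta_rot": [0,0,-0.15],"travel": [1,-0.15,0],"gripper": -1}]'

```text
clock: 2.72
tool_pos: [0.3666, -0.2691, 0.2388]
eef_rot: [0.755, 0.656, 0.0, 0.001]
contact_force: [-0.8, -1.1, 0.1]
opening: 0.013
```

```bash
python3 go.py .53 .06 .24 108
```

```text
clock 2.725 pos [ 0.367 -0.269  0.239] yaw 81.99545951798726 q [ 0.861  0.504 -0.494  2.049  0.376  0.674 -0.019] F [-0.785 -1.058  0.127] op 0.013095695721257504
travel [ 2.324  0.773 -0.009] rot [ 0.     0.    -0.144]
```

Call:
play_rows --commands '[{"delta_rot": [0,0,-0.144],"travel": [1,0.33,0],"gripper": -1},{"delta_rot": [0,0,-0.144],"travel": [1,0.33,0],"gripper": -1},{"delta_rot": [0,0,-0.144],"travel": [1,0.33,0],"gripper": -1},{"delta_rot": [0,0,-0.144],"travel": [1,0.33,0],"gripper": -1}]'

```text
clock: 3.22
tool_pos: [0.437, -0.1273, 0.2387]
eef_rot: [0.589, 0.808, 0.0, 0.001]
contact_force: [-0.1, -0.4, -0.2]
opening: 0.002
```

```bash
python3 go.py .53 .06 .24 108
```

```text
clock 3.225 pos [ 0.437 -0.127  0.239] yaw 107.86098733793315 q [ 0.584  0.524 -0.61   2.045  0.458  0.705 -0.007] F [-0.111 -0.418 -0.193] op 0.0023089517366800087
travel [ 0.998  0.973 -0.008] rot [ 0.     0.    -0.001]
```

Call:
play_rows --commands '[{"delta_rot": [0,0,0],"travel": [0.99,0.97,0],"gripper": -1},{"delta_rot": [0,0,0],"travel": [0.99,0.97,0],"gripper": -1},{"delta_rot": [0,0,0],"travel": [0.99,0.97,0],"gripper": -1},{"delta_rot": [0,0,0],"travel": [0.99,0.97,0],"gripper": -1},{"delta_rot": [0,0,0],"travel": [0.99,0.97,0.76],"gripper": -1},{"delta_rot": [0,0,0],"travel": [0.99,0.97,0.76],"gripper": -1},{"delta_rot": [0,0,0],"travel": [0.99,0.97,0.76],"gripper": -1}]'

```text
clock: 4.1
tool_pos: [0.5258, 0.0547, 0.1216]
eef_rot: [0.59, 0.807, -0.004, -0.002]
contact_force: [0.4, -0.1, 0.3]
opening: 0.007
```

```bash
python3 go.py .53 .06 .125 108; python3 - <<'E'
from fit import *
# refine the pivot: circle fit on hopper rim points away from the column
for c in ['scene','side']:
    s=viewer.snapshot(c); P=cloud(s); h=cv2.cvtColor(s['color'],cv2.COLOR_RGB2HSV)
    D=np.hypot(P[...,0]-.559,P[...,1]-.2265); q=P[(D<.07)&(P[...,2]>.19)&(P[...,2]<.26)&(P[...,1]<.28)&(h[...,1]<90)]
    print(c,len(q),circ(q),circ(q,.057)[:2])
    save(s,c+'1'); print(chute(P,s['color'],np.array([.559,.2265])))
    e=P[(np.hypot(P[...,0]-.559,P[...,1]-.2265)<.26)&(P[...,2]>.148)&(P[...,2]<.162)]; print(len(e))
E
```

```text
clock 4.1 pos [0.526 0.055 0.122] yaw 107.67855366754125 q [ 0.072  0.777 -0.443  1.942  0.601  0.566 -0.473] F [ 0.364 -0.14   0.343] op 0.0074885997060192
travel [ 0.025  0.037 -0.023] rot [-0.003  0.001 -0.002]
scene 388 [0.558  0.2282 0.0549] [0.5567 0.2302]
(np.float64(-1.2519999999999998), 98, array([-0.0254,  0.0242]), np.float64(0.22098188839600802))
463
side 460 [0.5611 0.2274 0.0505] [0.5548 0.2234]
(np.float64(-1.2599999999999998), 254, array([-0.0265,  0.0255]), np.float64(0.2231610205985382))
544
```

View pics/side1.png

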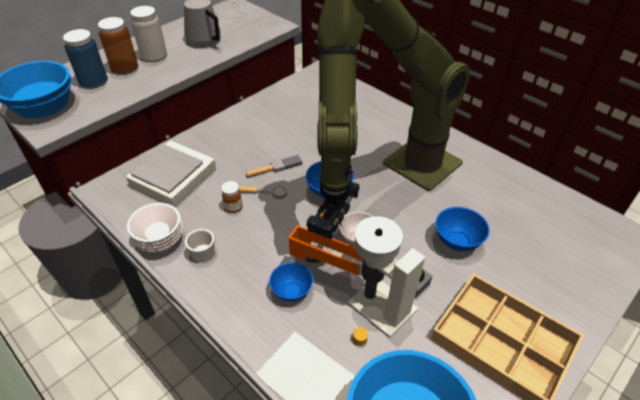

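```bash
cat > arc.py <<'E'
from h import *
import sys
np.set_printoptions(precision=3,suppress=True)
s=r.get_state(); A=R.from_quat(s['eef_rot']); p=np.array(s['tool_pos']); print(p,s['contact_force'])
off=float(sys.argv[1])
for a in map(float,sys.argv[2:]):
    q=np.array([.5585+.155*np.cos(a)+off*np.sin(a),.227+.155*np.sin(a)-off*np.cos(a),.124])
    T=R.from_euler('z',a+np.pi)*R.from_euler('x',np.pi)
    print(a,q,'travel',A.inv().apply(q-p)/.15,'rot',(A.inv()*T).as_rotvec()/np.pi)
E
python3 arc.py .0425 -1.35 -1.25 -1.15 -1.05 -.95 -.88
```

```text
[0.529 0.057 0.125] [-0.149 -0.13   0.998]
-1.35 [0.551 0.066 0.124] travel [0.013 0.159 0.01 ] rot [0.    0.001 0.028]
-1.25 [0.567 0.067 0.124] travel [-0.019  0.261  0.01 ] rot [ 0.     0.001 -0.003]
-1.15 [0.583 0.068 0.124] travel [-0.041  0.366  0.01 ] rot [-0.     0.001 -0.035]
-1.05 [0.599 0.071 0.124] travel [-0.052  0.472  0.01 ] rot [-0.     0.001 -0.067]
-0.95 [0.614 0.076 0.124] travel [-0.053  0.579  0.01 ] rot [-0.     0.001 -0.099]
-0.88 [0.625 0.08  0.124] travel [-0.047  0.654  0.01 ] rot [-0.     0.001 -0.121]
```

Call:
play_rows --commands '[{"delta_rot": [0,0,0],"travel": [0,0.16,0.01],"gripper": -1},{"delta_rot": [0,0,0],"travel": [-0.02,0.22,0.01],"gripper": -1},{"delta_rot": [0,0,0],"travel": [-0.02,0.26,0.01],"gripper": -1},{"delta_rot": [0,0,-0.02],"travel": [-0.03,0.31,0.01],"gripper": -1},{"delta_rot": [0,0,-0.035],"travel": [-0.04,0.36,0.01],"gripper": -1},{"delta_rot": [0,0,-0.05],"travel": [-0.045,0.41,0.01],"gripper": -1},{"delta_rot": [0,0,-0.067],"travel": [-0.05,0.46,0.01],"gripper": -1},{"delta_rot": [0,0,-0.085],"travel": [-0.052,0.51,0.01],"gripper": -1},{"delta_rot": [0,0,-0.09],"travel": [-0.052,0.54,0.01],"gripper": -1},{"delta_rot": [0,0,-0.09],"travel": [-0.052,0.54,0.01],"gripper": -1}]'

```text
clock: 5.45
tool_pos: [0.6077, 0.077, 0.1235]
eef_rot: [0.468, 0.883, 0.0, 0.0]
contact_force: [-0.8, -0.7, -1.0]
opening: 0.006
```

```bash
python3 - <<'E'
from fit import *
for c in ['scene','side']:
    s=viewer.snapshot(c); P=cloud(s); print(c,chute(P,s['color'],np.array([.5585,.227])), [ray(s,d['at'],.082) for d in viewer.pinpoint(c,'spout')[:1]])
    save(s,c+'2')
E
python3 arc.py .0425 -.98 -.95 -.92 -.88
```

```text
scene (np.float64(-0.9789999999999999), 15, array([-0.024 ,  0.0239]), np.float64(0.2229678649838943)) [array([0.6761, 0.0579, 0.082 ])]
side (np.float64(-0.9779999999999998), 228, array([-0.0264,  0.0259]), np.float64(0.22228188509397265)) [array([0.6598, 0.0548, 0.082 ])]
[0.607 0.077 0.123] [ 0.133 -0.317 -0.143]
-0.98 [0.61  0.075 0.124] travel [-0.024  0.001 -0.004] rot [ 0.    -0.     0.002]
-0.95 [0.614 0.076 0.124] travel [-0.032  0.032 -0.004] rot [ 0.    -0.    -0.008]
-0.92 [0.619 0.078 0.124] travel [-0.039  0.064 -0.004] rot [ 0.    -0.    -0.017]
-0.88 [0.625 0.08  0.124] travel [-0.047  0.106 -0.004] rot [ 0.   -0.   -0.03]
```

View pics/side2.png

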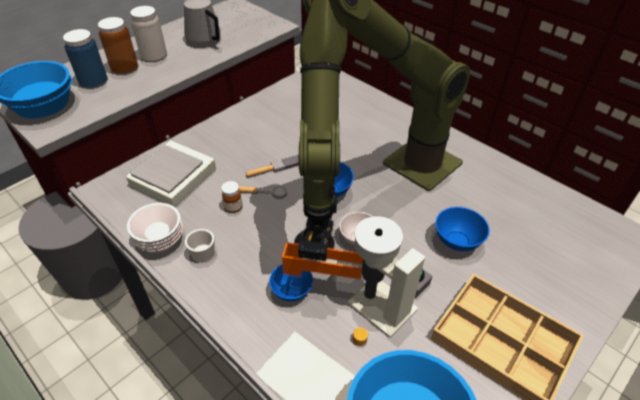

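Call:
play_rows --commands '[{"delta_rot": [0,0,-0.008],"travel": [-0.02,0.035,-0.004],"gripper": -1},{"delta_rot": [0,0,-0.017],"travel": [-0.03,0.065,-0.004],"gripper": -1},{"delta_rot": [0,0,-0.03],"travel": [-0.04,0.107,-0.004],"gripper": -1},{"delta_rot": [0,0,-0.03],"travel": [-0.04,0.107,-0.004],"gripper": -1},{"delta_rot": [0,0,-0.03],"travel": [-0.04,0.107,-0.004],"gripper": -1},{"delta_rot": [0,0,-0.03],"travel": [-0.04,0,-0.004],"gripper": -1},{"delta_rot": [0,0,-0.03],"travel": [-0.04,-0.3,-0.004],"gripper": -1},{"delta_rot": [0,0,-0.03],"travel": [-0.04,-0.5,-0.004],"gripper": -1},{"delta_rot": [0,0,-0.03],"travel": [-0.04,-0.5,-0.004],"gripper": -1}]'

```text
clock: 6.78
tool_pos: [0.5472, 0.028, 0.1239]
eef_rot: [0.427, 0.904, -0.001, -0.0]
contact_force: [0.1, -0.0, -0.6]
opening: 0.005
```

```bash
cat > chk.py <<'E'
from fit import *
import sys
for c in ['scene','side']:
    s=viewer.snapshot(c); P=cloud(s); a=chute(P,s['color'],np.array([.5585,.227])); print(c,a,'spout',.5585+.211*np.cos(a[0]),.227+.211*np.sin(a[0]))
    h=cv2.cvtColor(s['color'],cv2.COLOR_RGB2HSV)
    q=P[(np.hypot(P[...,0]-.696,P[...,1]-.061)<.08)&(P[...,2]>.05)&(P[...,2]<.06)]; print('blue',circ(q,.0572)[:2],len(q))
    # end face of the chute above the bowl, straight from the cloud
    m=(h[...,0]<14)&(h[...,1]>150)&(P[...,2]>.085)&(P[...,2]<.16)&(np.hypot(P[...,0]-.693,P[...,1]-.065)<.07)
    e=P[m][:,:2]-[.5585,.227]; d=np.array([np.cos(a[0]),np.sin(a[0])]); t=np.array([-d[1],d[0]])
    k=e@d>.215; print('end: radial',np.percentile(e@d,98),'lateral',np.percentile(e[k]@t,[2,98]),k.sum())
    save(s,c+sys.argv[1])
E
python3 chk.py 3; python3 go.py .4385 .2865 .2 160
```

```text
scene (np.float64(-0.8819999999999997), 54, array([-0.0237,  0.0239]), np.float64(0.21244574573633182)) spout 0.6926133709581463 0.06410554420041603
blue [0.6964 0.0606] 185
end: radial 0.23444779967872556 lateral [-0.0222  0.0235] 18
side (np.float64(-0.8669999999999998), 279, array([-0.0279,  0.026 ]), np.float64(0.22329288601917627)) spout 0.6950416086967 0.06613549460954027
blue [0.6949 0.0621] 140
end: radial 0.23058116268782436 lateral [-0.0257  0.025 ] 206
clock 6.875 pos [0.55  0.031 0.124] yaw 129.57501991565664 q [ 0.193  0.813 -0.568  1.88   0.697  0.654 -0.116] F [ 0.679 -0.106 -1.073] op 0.007039907524792191
travel [ 1.788  0.514 -0.505] rot [ 0.001  0.    -0.169]
```

View pics/scene3.png

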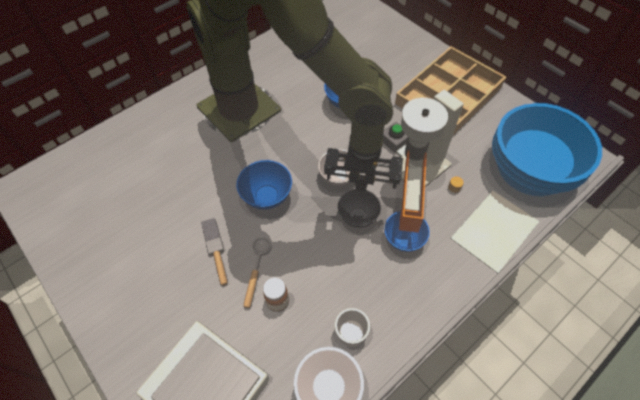

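The chute now points at -0.875 ± 0.008 rad against the bowl's -0.878, so the spout is about 4 mm from the bowl centre, which leaves the button.

```bash
python3 go.py .42 .11 .2 165
```

```text
clock 6.875 pos [0.55  0.031 0.124] yaw 129.57501991565664 q [ 0.193  0.813 -0.568  1.88   0.697  0.654 -0.116] F [ 0.679 -0.106 -1.073] op 0.007039907524792191
travel [ 0.96  -0.331 -0.506] rot [ 0.001  0.    -0.197]
```

Call:
play_rows --commands '[{"delta_rot": [0,0,0],"travel": [0.2,-0.2,-0.2],"gripper": -1},{"delta_rot": [0,0,-0.05],"travel": [0.5,-0.33,-0.5],"gripper": -1},{"delta_rot": [0,0,-0.1],"travel": [0.96,-0.33,-0.5],"gripper": -1},{"delta_rot": [0,0,-0.2],"travel": [0.96,-0.33,-0.5],"gripper": -1},{"delta_rot": [0,0,-0.2],"travel": [0.96,-0.33,-0.5],"gripper": -1},{"delta_rot": [0,0,-0.2],"travel": [0.96,-0.33,-0.5],"gripper": -1}]'

```text
clock: 7.62
tool_pos: [0.42, 0.1111, 0.1991]
eef_rot: [0.126, 0.992, 0.001, 0.0]
contact_force: [-0.5, 0.0, -0.1]
opening: 0.003
```

```bash
python3 go.py .4385 .2365 .2 178;
```

```text
clock 7.625 pos [0.42  0.111 0.199] yaw 165.56218124800057 q [ 0.154  0.624 -0.814  2.143  0.74   0.679  0.146] F [-0.492  0.007 -0.079] op 0.002856084050750628
travel [ 0.089  0.84  -0.004] rot [ 0.001  0.    -0.069]
```

Call:
play_rows --commands '[{"delta_rot": [0,0,-0.069],"travel": [0.089,0.84,0],"gripper": -1},{"delta_rot": [0,0,-0.069],"travel": [0.089,0.84,0],"gripper": -1},{"delta_rot": [0,0,-0.069],"travel": [0.089,0.84,0],"gripper": -1},{"delta_rot": [0,0,-0.069],"travel": [0.089,0.84,0],"gripper": -1}]'

```text
clock: 8.12
tool_pos: [0.4375, 0.2349, 0.1985]
eef_rot: [0.018, 1.0, -0.0, -0.0]
contact_force: [-0.2, -0.5, 0.3]
opening: 0.003
```

```bash
python3 go.py .4385 .2865 .08 178;
```

```text
clock 8.125 pos [0.438 0.235 0.199] yaw 177.9274792090738 q [-0.071  0.708 -0.857  1.97   0.743  0.813  0.181] F [-0.245 -0.488  0.298] op 0.003447115593660239
travel [0.006 0.345 0.79 ] rot [-0. -0. -0.]
```

Call:
play_rows --commands '[{"delta_rot": [0,0,0],"travel": [0,0.345,0.2],"gripper": -1},{"delta_rot": [0,0,0],"travel": [0,0.345,0.4],"gripper": -1},{"delta_rot": [0,0,0],"travel": [0,0.345,0.7],"gripper": -1},{"delta_rot": [0,0,0],"travel": [0,0.345,0.79],"gripper": -1},{"delta_rot": [0,0,0],"travel": [0,0.345,0.79],"gripper": -1}]'

```text
clock: 8.75
tool_pos: [0.4394, 0.2854, 0.0802]
eef_rot: [0.018, 1.0, -0.001, -0.0]
contact_force: [-0.0, -0.0, -0.0]
opening: 0.005
```

```bash
python3 chk.py 4; python3 go.py .4385 .2865 .055 178; python3 - <<'E'
from fit import *
s=viewer.snapshot('scene'); P=cloud(s); h=cv2.cvtColor(s['color'],cv2.COLOR_RGB2HSV)
g=(h[...,0]>45)&(h[...,0]<85)&(h[...,1]>90)&(np.hypot(P[...,0]-.437,P[...,1]-.287)<.04); q=P[g]; print('green left',len(q),np.percentile(q,[5,50,95],axis=0) if len(q) else '')
E
```

```text
scene (np.float64(-0.8809999999999998), 52, array([-0.0238,  0.0244]), np.float64(0.21495697527236676)) spout 0.6927761983301169 0.06423973899624305
blue [0.6966 0.0607] 197
end: radial 0.23397654375212823 lateral [-0.0228  0.0241] 18
side (np.float64(-0.8669999999999998), 289, array([-0.027 ,  0.0258]), np.float64(0.22387068565725604)) spout 0.6950416086967 0.06613549460954027
blue [0.6949 0.0623] 133
end: radial 0.23032591388163007 lateral [-0.0256  0.0256] 202
clock 8.85 pos [0.44  0.287 0.082] yaw 177.94633441920757 q [-0.271  0.897 -0.676  1.973  0.972  0.633 -0.067] F [0.118 0.14  0.612] op 0.006631396182571812
travel [ 0.01  -0.002  0.177] rot [ 0.  0. -0.]
green left 0
```

View pics/scene4.png

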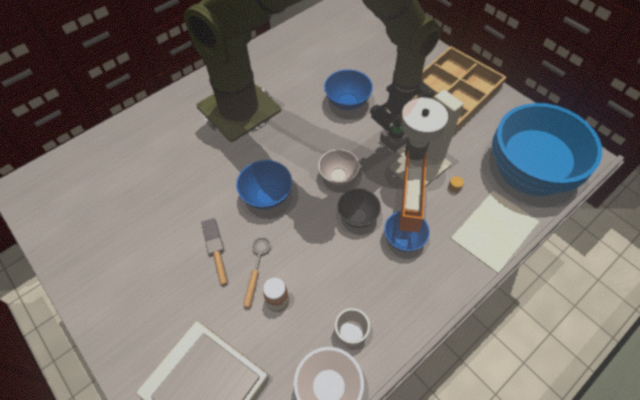

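Call:
play_rows --commands '[{"delta_rot": [0,0,0],"travel": [0.01,0,0.08],"gripper": -1},{"delta_rot": [0,0,0],"travel": [0.01,0,0.12],"gripper": -1},{"delta_rot": [0,0,0],"travel": [0.01,0,0.14],"gripper": -1},{"delta_rot": [0,0,0],"travel": [0.01,0,0.155],"gripper": -1},{"delta_rot": [0,0,0],"travel": [0.01,0,0.155],"gripper": -1}]'

```text
clock: 9.52
tool_pos: [0.4377, 0.2865, 0.0571]
eef_rot: [0.017, 1.0, -0.0, 0.0]
contact_force: [-0.5, -0.6, 4.0]
opening: 0.007
```

Call:
play_rows --commands '[{"delta_rot": [0,0,0],"travel": [0,0,0.01],"gripper": -1},{"delta_rot": [0,0,0],"travel": [0,0,0.02],"gripper": -1},{"delta_rot": [0,0,0],"travel": [0,0,0.025],"gripper": -1},{"delta_rot": [0,0,0],"travel": [0,0,0.025],"gripper": -1}]'

```text
clock: 10.02
tool_pos: [0.4378, 0.2865, 0.056]
eef_rot: [0.017, 1.0, -0.0, 0.001]
contact_force: [-3.8, -5.9, 27.9]
opening: 0.006
```

The force jumped from 4 N to 28 N with almost no travel, so the button is on its stop. Now I'll let go.

Call:
play_rows --commands '[{"delta_rot": [0,0,0],"travel": [0,0,-0.05],"gripper": -1},{"delta_rot": [0,0,0],"travel": [0,0,-0.15],"gripper": -1},{"delta_rot": [0,0,0],"travel": [0,0,-0.5],"gripper": -1},{"delta_rot": [0,0,0],"travel": [0,-0.4,-0.9],"gripper": -1},{"delta_rot": [0,0,0],"travel": [0.2,-0.95,-0.95],"gripper": -1},{"delta_rot": [0,0,0],"travel": [0.3,-1,-0.95],"gripper": -1},{"delta_rot": [0,0,0],"travel": [0.3,-1,-0.95],"gripper": -1},{"delta_rot": [0,0,0],"travel": [0.3,-1,-0.95],"gripper": -1}]'

```text
clock: 11.02
tool_pos: [0.3883, 0.1392, 0.1963]
eef_rot: [0.017, 1.0, 0.001, 0.001]
contact_force: [-0.3, 0.3, 0.2]
opening: 0.002
```

```bash
python3 chk.py 5; python3 - <<'E'
from fit import *
print(r.get_state()['contact_force'],r.get_state()['tool_pos'])
s=viewer.snapshot('scene'); P=cloud(s); h=cv2.cvtColor(s['color'],cv2.COLOR_RGB2HSV)
g=(h[...,0]>45)&(h[...,0]<85)&(h[...,1]>90)&(np.hypot(P[...,0]-.437,P[...,1]-.287)<.04); q=P[g]; print('button',len(q),np.percentile(q,[5,50,95],axis=0) if len(q) else '')
for n,x,y in [('white',.4223,.066),('steel',.5614,.0153)]:
    q=P[(np.hypot(P[...,0]-x,P[...,1]-y)<.08)&(P[...,2]>.05)&(P[...,2]<.06)]; print(n,circ(q,.057)[:2],len(q))
E
```

```text
scene (np.float64(-0.8809999999999998), 54, array([-0.0238,  0.0242]), np.float64(0.2229948448593328)) spout 0.6927761983301169 0.06423973899624305
blue [0.6965 0.0603] 192
end: radial 0.23451721141725299 lateral [-0.0226  0.02  ] 18
side (np.float64(-0.8669999999999998), 276, array([-0.0274,  0.0257]), np.float64(0.22350128306496708)) spout 0.6950416086967 0.06613549460954027
blue [0.6952 0.0624] 140
end: radial 0.23046146283616048 lateral [-0.0255  0.0255] 205
[ 0.0407 -0.3206 -0.903 ] [0.3884 0.14   0.196 ]
button 61 [[0.4256 0.2757 0.0581]
 [0.4384 0.2864 0.0628]
 [0.4502 0.2982 0.0657]]
white [0.4222 0.066 ] 201
steel [0.5614 0.015 ] 234
```

View pics/side5.png

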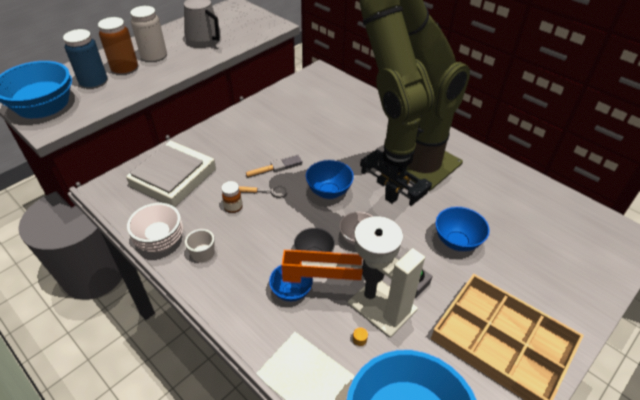

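The chute end is over the blue bowl at side (290,270), the arm is clear of everything, and the button is back up. Nothing else has moved, so I'm handing the job in.

```bash
python3 -c "
from plant import r
print(r.finish_job())"
```

```text
the job is handed in; nothing more can be done
None
```

The chute is aimed at the blue bowl, and the button was pressed fully down and released. I handed the job in at about 11 s on the robot's clock.

- **Chute:** I pushed it round by its outer side wall with the shut fingertips, then backed off. It stayed where I left it, at -0.881 rad in the scene camera and -0.867 rad in the side camera. The bowl's centre lies at -0.878 rad. That puts the spout about 4–5 mm from the bowl's centre, and roughly 3 mm of that is radial, which turning the chute cannot change.
- **Button:** I pressed it only after the chute was aimed. The force was 4 N at the end of the spring and 28 N against the stop. In the last picture it is back at its starting height.
- **Other things:** All three bowls measure within 1 mm of where they started. The arm touched nothing at the end. I checked the jar, mortar, weight, scoop and brush only by eye in the last picture, and they look unmoved.
- **Disagreement:** the two cameras differ by 0.014 rad on the chute angle, about 3 mm at the spout, with the bowl's direction between them. No check failed.

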